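# Open the double-latched die case

### The job

Open the red die case on the workbench: draw its side bolt fully back, then lift the lid gently just until the hidden safety catch stops it; it stays there. Feel along under the front lip for the yellow catch tab and push it gently aside as far as it goes, towards the side away from the bolt; then swing the lid up to stand well open, about 65 degrees or more. Never strain the lid against its catch or the catch against its stop - light hand force is enough - and leave the other things on the bench where they are.

Things in the scene. Friction and masses are not known exactly. Their poses are not given: they have to be found in the camera images.
- case: Red steel die case, screwed to the bench. Origin: centre of its underside; x from its front to its back (roughly away from the robot), y to its left, z up. Box 180 (x) by 240 (y) by 100 mm high; outer face of the front wall at x = -90. The lid hinges about the line x = +90, z = 100 mm, along y. The bolt's steel bracket is on its right: y -120 to -176, x -73 to -27, top z 106 mm.
- lid_lip (a point): Middle of the lower edge of the lid's front lip, moving with the lid. Shut: the lid is a 6 mm plate, top at case z = 106, reaching 20 mm past the front wall to x = -110 mm, where a 2 mm thick sheet skirt hangs to z = 78 mm over the full 240 mm width (18 mm free between wall and skirt). This point: x = -109, z = 78 mm shut, 199 mm in front of and 22 mm below the hinge line.
- lid (a joint): Lid angle, rad: 0 shut, growing as the front rises, stop at 1.6. Stiff hinge: the lid (0.24 to 0.39 kg) stays where it is left; lifting it at the handle or lip takes 4 to 7 N. Bolt drawn, it lifts by 0.08 to 0.13 (lip up 16 to 26 mm) until the safety catch stops it; the height differs each time. Over 30 N between lid and catch is too much.
- lid_grip (a point): Middle of the lid's steel bar handle: round bar 12 mm thick, 100 mm long along the case's y, legs at both ends, 29 mm free beneath it. Shut: case x = -85, z = 141 mm. It moves with the lid.
- bolt (a joint): Travel of the side bolt, m: 0 to 0.006 at the start (its bar lies over the lid's right edge and holds it shut), clear of the lid from 0.018, stop at 0.030 (fully drawn). It slides to the case's right (-y), with about 4 N, and stays where it is left.
- bolt_knob (a point): Middle of the bolt's upright black knob, 14 mm diameter, 30 mm tall: case x = -50, y = -135 (bolt at 0), z = 133.5 mm. Its foot is on the bolt's bar, 20 mm wide, whose top is at z = 118.5 mm. It moves with the bolt.
- catch (a joint): Travel of the safety catch, m: 0 engaged, lid free from about 0.012, stop at 0.024; its tab is springy, giving sideways 1 mm per 3.5 N. It slides level in a slanted slot, 92 % to the case's left (+y) and 40 % outwards (-x), yields to 3 to 6 N sideways and stays where it is left. Over 30 N on it is too much.
- catch_zone (a point): Middle of the front wall's outer face (case x -90, y 0, z 82 mm), NOT the catch itself. The catch's yellow tab stands 16 mm out of the wall here (to x = -107.5), 12 mm wide, 28 mm tall, its centre anywhere from y -40 to +40 and z 71 to 77 mm: find it. Lid ajar, shut fingers tilted 20 to 45 deg (pointing down and to the back) reach under the lip and can sweep to +y.
- jar_mid (a point): Bystander: amber jar with black cap, 56 mm diameter, 75 mm tall; point at its centre.
- tape_mid (a point): Bystander: blue tape roll, 70 mm diameter, 24 mm tall, lying flat; point at its centre.
- mug_mid (a point): Bystander: white mug, 76 mm diameter, 90 mm tall; point at its centre, half-way up.
- block_mid (a point): Bystander: dark wooden edge block 50 x 90 x 24 mm; point at its centre.
- screwdriver_grip (a point): Bystander: orange screwdriver lying on the bench; point in its handle.
- mallet_grip (a point): Bystander: mallet with a pale wooden handle and black head, lying on the bench far to the left; point in its handle.

How it is judged:
By the outcome, as a careful person would: the job done as asked, in the order asked, and still so for the second after the job is handed in, with the robot touching nothing.
It also fails if it takes over 66 s, if anything falls off the work surface, if the arm or the gripper's body presses on something with over 40 N, if the wrist force passes 120 N, or if a joint passes its speed limit or range.

### The arm

A 6-joint arm with a two-finger parallel gripper is mounted at the origin on the work surface. World frame = base frame: x ahead of the robot, y to its left, z up, the work surface at z = 0. Lengths are in m, angles in degrees, forces in N, time in s.
With the tool pointing down it reaches from about 0.25 to 0.725 m from the base axis. Payload 9.7 kg.
Tool frame: the origin (TCP) lies at the very end of the fingers, on their centre line; the grasp point (between the pads) lies 19 mm behind it (bot.hold_point_z is the distance from the TCP to the grasp point, in m); z points along the fingers, y is the line along which they close (so a half turn about z gives the same grasp; the last joint's range is limited). The gripper opens to 85 mm and grips with 20 to 120 N. Pads are 22 mm wide; open, the fingers measure 114 mm over their backs; the gripper's body (76 mm by 85 mm) begins 54 mm behind the grasp point. The pads swing forward as they close: fully open they stand 13 mm farther back than shut.
Start: joints at [-66.578, 4.979, 10.078, 95.1, 0, 90], TCP at [0.219, -0.505, 0.231] pointing down, gripper open.
Joint ranges: [-179.16, 179.16], [-48.56, 103.87], [-65.8, 70.77], [-126.05, 130.52], [-82.76, 87.17], [-180, 180]. Speed limits (degrees/s): [127.2, 127.2, 147.25, 180, 180, 180].

### API

Orientations are given as [roll, pitch, yaw] about the fixed x, y, z axes, in that order (R = Rz(yaw) Ry(pitch) Rx(roll)).
In Python, from workcell import bot gives the robot as it stands.
- The arm moves only by the tool play_rows, never from a script. Its argument "targets" is a list of rows, each an object with "grip": the closure in counts, from 0 (fully open) to 255 (shut); "linear": the shift along the world's x, y, z in cm, a list of three; "delta_rot": the turn, a rotation vector about the world's x, y, z in rad, a list of three. A call has 1 to 10 rows; each row is the pose to reach, as a shift and turn from the pose commanded when the call began; what a row does not reach only later rows make up. A row lasts 1/10 s, in which the tool goes at most 50 mm and 8.59 degrees, less where a joint would pass 70% of its speed; a pose out of reach is approached as far as the arm can. A call with a gripper value outside its range is refused whole. The fingers move at their own pace and stop on an object; "force" is the grip in N (left out, the last holds). Time passes only in rows, so rows that repeat a pose let the fingers close. It gives the time, the measured TCP pose, the force, the opening and the grip force at its end, in the units of the state.
- bot.get_obs(): the state, without advancing time (a new reading comes with each control period).
- bot.camera(name): name is "side" or "top"; returns a dict with "color" (400x640x3 uint8, red, green, blue), "range_z" (400x640 float32, m along the optical axis (not along the pixel's ray), 0 where there is no reading), "fov_y" (degrees; the focal length in pixels is half the picture's height over the tangent of half this angle, whatever the lens; pixels are square), "cx", "cy" (the principal point, pixels), "dist_coeffs" ([k1, k2, p1, p2, k3] as OpenCV has them; the pictures are not rectified), "world_to_cam" (4x4, takes a point from world to camera coordinates). Camera axes: x right, y up, looking along -z (the intrinsics and any distortion apply to the point x, -y, -z); pixel columns grow to the right and rows downward; lengths in m; the calibration is good to about 2 mm. A picture is of the moment at which its call begins.
- bot.job_done(): hands the job in; it is judged then, once.
Trained networks look in a picture, given as the dict that the camera call returned (one of the last four; its "shot" number tells which), for a name from the list of things; names that differ only in an ending like _2 or _b are one class to them, and where a whole thing is asked for, a point or a joint stands for the part that bears it (a point fixed in the world has none). Each returns a list of dicts, best first, with "conf" (0 to 1); they miss things now and then, are a little off and sometimes report something else, mostly with a low value. They report only what shows in the picture. A call takes as long as a camera call.
- bot.search_frame(picture, target): "box" ([left, top, right, bottom] in pixels, round what is visible of it).
- bot.trace(picture, target): "pixels" (400x640 bool, what is visible of it) and "box" ([left, top, right, bottom] in pixels, round what is visible of it).
- bot.pinpoint(picture, target): "pixel" ([column, row] in pixels: a listed point, or the origin of a listed thing).
The state is a dict: "time": time; "q": joint angles; "qd": joint speeds; "joint_efforts": joint torques, N m; "ee_pos": TCP position; "tcp_rot": TCP orientation; "wrist_force": force on the tool from outside, world axes, zero at the start; "torque": the same for the moment, N m; "opening": finger opening in m; "grasp_force": force on a finger pad.
Only numpy, scipy, OpenCV 4.12 (cv2) and the standard library are available. Lean on these libraries where they do the work, as an engineer would, in place of code of your own. Each camera call takes 0.05 s, during which the arm holds its last target. There are 200 camera calls.

## Working session

There is one attempt and no reset: what is moved stays moved. The work goes in short steps, Python scripts to look and compute and a tool call to move; the robot and the scene stay as the last step left them, time stands still between calls to the robot, and variables do not carry over. Pictures are saved under pics/ and viewed, at most 10 in all, crops included, and the job is handed in when it is done.

Besides the shell and the picture viewer there is one more tool, called after ">>>" as a command line: name --argument value ..., lists and objects as JSON in quotes. play_rows: Moves the arm, as the interface text tells. Its arguments: {"type":"object","properties":{"targets":{"type":"array","items":{"type":"object","properties":{"grip":{"type":"number"},"linear":{"type":"array","items":{"type":"number"}},"delta_rot":{"type":"array","items":{"type":"number"}}}}},"force":{"type":"number"}},"required":["targets"]}

```bash
mkdir -p pics
cat > h.py <<'E'
import numpy as np, cv2
from workcell import bot
def K(p):
    f=p["color"].shape[0]/2/np.tan(np.radians(p["fov_y"])/2)
    return np.array([[f,0,p["cx"]],[0,f,p["cy"]],[0,0,1.]])
def ray2w(p,uv,d):
    uv=np.array(uv,float).reshape(-1,1,2)
    n=cv2.undistortPoints(uv,K(p),np.array(p["dist_coeffs"],float)).reshape(-1,2)
    d=np.asarray(d,float).reshape(-1,1)
    c=np.hstack([n[:,:1]*d,-n[:,1:]*d,-d,np.ones((len(n),1))])
    return (c@np.linalg.inv(np.array(p["world_to_cam"])).T)[:,:3]
def proj(p,w):
    w=np.atleast_2d(w); c=(np.c_[w,np.ones(len(w))]@np.array(p["world_to_cam"]).T)[:,:3]*[1,-1,-1]
    return cv2.projectPoints(c,np.zeros(3),np.zeros(3),K(p),np.array(p["dist_coeffs"],float))[0].reshape(-1,2)
def depth(p,uv):
    u,v=int(round(uv[0])),int(round(uv[1])); a=p["range_z"][max(v-1,0):v+2,max(u-1,0):u+2]; a=a[a>0]
    return np.median(a) if len(a) else np.nan
def save(p,n): cv2.imwrite("pics/"+n,p["color"][:,:,::-1])
E
python3 - <<'E'
from h import *
for n in("side","top"):
    p=bot.camera(n); save(p,n+"0.png")
    print(n,np.linalg.inv(p["world_to_cam"])[:3,3])
    for t in["case","lid_lip","lid_grip","bolt_knob","catch_zone","jar_mid","tape_mid","mug_mid","block_mid","screwdriver_grip","mallet_grip"]:
        r=bot.pinpoint(p,t)
        if r: 
            u=r[0]["pixel"]; print(t,np.round(u),round(r[0]["conf"],2),ray2w(p,u,depth(p,u)).round(3)[0])
print(bot.get_obs())
E
```

```text
side [0.11221276 1.37276652 1.07528886]
case [306. 206.] 0.92 [0.576 0.126 0.096]
lid_lip [337. 191.] 0.84 [ 0.543 -0.126  0.002]
lid_grip [331. 174.] 0.64 [ 0.538 -0.022  0.143]
bolt_knob [324. 157.] 0.62 [ 0.6   -0.135  0.137]
catch_zone [330. 186.] 0.68 [0.531 0.004 0.109]
jar_mid [276. 229.] 0.96 [0.637 0.253 0.074]
tape_mid [314. 239.] 0.78 [0.528 0.185 0.006]
mug_mid [302. 159.] 0.95 [ 0.718 -0.205  0.068]
block_mid [294. 255.] 0.76 [0.554 0.3   0.025]
screwdriver_grip [336. 155.] 0.56 [ 0.627 -0.379  0.007]
top [0.43326595 0.0702817  1.27356673]
case [330. 184.] 0.83 [0.594 0.014 0.106]
lid_lip [340. 210.] 0.57 [ 0.513 -0.016  0.105]
lid_grip [338. 202.] 0.65 [ 0.534 -0.009  0.145]
bolt_knob [378. 186.] 0.6 [ 0.589 -0.134  0.117]
catch_zone [332. 205.] 0.96 [0.525 0.008 0.145]
jar_mid [265. 177.] 0.53 [0.618 0.222 0.073]
tape_mid [376. 186.] 0.74 [ 0.589 -0.128  0.117]
mug_mid [406. 152.] 0.65 [ 0.722 -0.248  0.004]
block_mid [242. 202.] 0.92 [0.542 0.301 0.024]
screwdriver_grip [241. 200.] 0.74 [0.548 0.305 0.022]
mallet_grip [164. 239.] 0.92 [0.417 0.552 0.022]
{'time': 1.2, 'q': array([-6.65771626e+01,  4.97847078e+00,  1.00777962e+01,  9.51003427e+01,
       -1.62838666e-04,  8.99993343e+01]), 'qd': array([-0.00933085, -0.180245  ,  0.03987749,  0.04403497,  0.02487119,
        0.02456045]), 'joint_efforts': array([-2.02487834e-03, -5.20104218e+01,  4.64860725e+01,  1.87209174e-03,
       -3.09902077e-05,  2.01232405e-05]), 'ee_pos': array([ 0.2186267 , -0.50466655,  0.23128452]), 'tcp_rot': array([-1.79998983e+02,  1.62826847e-04,  2.34235031e+01]), 'wrist_force': array([ 0.287459  , -0.76162874, -0.27853976]), 'torque': array([-0.01980182,  0.00365604, -0.04772726]), 'grasp_force': 0.0, 'opening': 0.08504205931801734}
```

View both.

Run:
```python
from h import *
p=bot.camera("top"); r=bot.trace(p,"case")
save(p,"t1.png")
im=cv2.resize(p["color"][130:270,210:450],None,fx=3.3,fy=3.3,interpolation=cv2.INTER_CUBIC); cv2.imwrite("pics/t1c.png",im[:,:,::-1])
d=p["range_z"]; vv,uu=np.nonzero(d>0); w=ray2w(p,np.c_[uu,vv],d[vv,uu])
c=p["color"][vv,uu].astype(int)
red=(c[:,0]>1.8*c[:,1])&(c[:,0]>60)
s=red&(abs(w[:,2]-.106)<.008)&(abs(w[:,0]-.6)<.2)&(abs(w[:,1])<.2)
print(s.sum(),np.median(w[s,2]))
re=cv2.minAreaRect(w[s,:2].astype(np.float32)); print(re, cv2.boxPoints(re))
for lo,hi,n in[(.125,.16,"high")]:
    k=(w[:,2]>lo)&(w[:,2]<hi)&(abs(w[:,0]-.57)<.12)&(abs(w[:,1])<.19)
    a=k&(w[:,1]>-.09); print("handle",w[a].mean(0),w[a].min(0),w[a].max(0))
    dd=w[a,:2]-w[a,:2].mean(0); print(np.linalg.svd(dd,full_matrices=False)[2][0])
    b=k&(w[:,1]<-.09); print("knob",b.sum(),w[b].mean(0) if b.any() else 0)
```

```text
4748 0.10651226207717135
((0.6051672101020813, 0.010971158742904663), (0.20234055817127228, 0.24077974259853363), 12.98298168182373) [[ 0.47953618  0.10555439]
 [ 0.53363013 -0.12907024]
 [ 0.73079824 -0.08361207]
 [ 0.6767043   0.15101255]]
handle [ 0.53025135 -0.00450776  0.14499721] [ 0.51385499 -0.05905903  0.13062362] [0.54762416 0.04817155 0.15123108]
[ 0.22447429 -0.97448001]
knob 27 [ 0.5946201  -0.13539482  0.14149752]
```

View pics/side0.png

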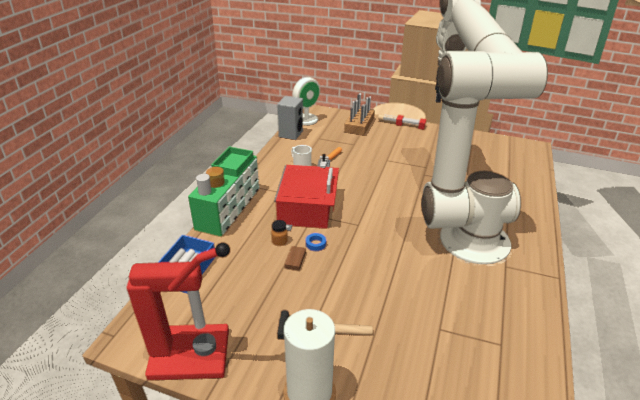

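View pics/t1c.png

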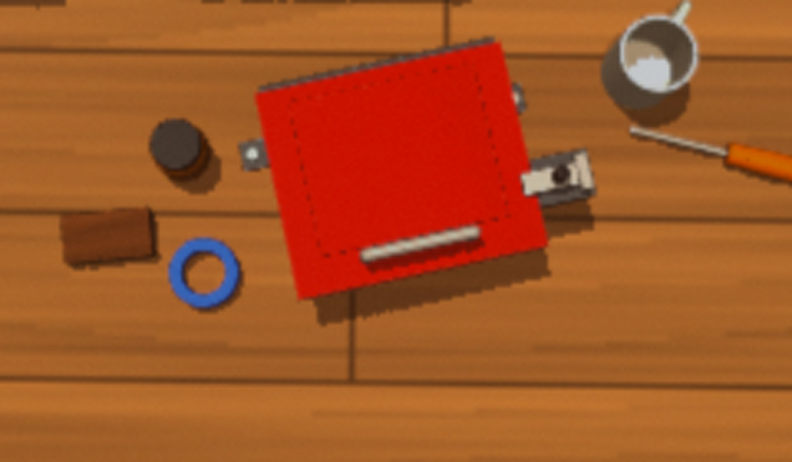

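>>> play_rows --targets '[{"grip":255,"linear":[12,13.3,0],"delta_rot":[0,0,-0.06]},{"grip":255,"linear":[25,26.6,0],"delta_rot":[0,0,-0.12]},{"grip":255,"linear":[36.9,39.9,0],"delta_rot":[0,0,-0.1815]},{"grip":255,"linear":[36.9,39.9,0],"delta_rot":[0,0,-0.1815]},{"grip":255,"linear":[36.9,39.9,0],"delta_rot":[0,0,-0.1815]},{"grip":255,"linear":[36.9,39.9,0],"delta_rot":[0,0,-0.1815]},{"grip":255,"linear":[36.9,39.9,0],"delta_rot":[0,0,-0.1815]},{"grip":255,"linear":[36.9,39.9,0],"delta_rot":[0,0,-0.1815]},{"grip":255,"linear":[36.9,39.9,0],"delta_rot":[0,0,-0.1815]},{"grip":255,"linear":[36.9,39.9,0],"delta_rot":[0,0,-0.1815]}]' --force 20

```text
time: 2.3
ee_pos: [0.5592, -0.1358, 0.2315]
tcp_rot: [180.0, -0.0, 13.0]
wrist_force: [0.4, -1.6, 0.4]
opening: -0.0001
grasp_force: 0.0
```

>>> play_rows --targets '[{"grip":255,"linear":[2.9,3.0,0]},{"grip":255,"linear":[2.9,3.0,0]},{"grip":255,"linear":[2.9,3.0,-5]},{"grip":255,"linear":[2.9,3.0,-8]},{"grip":255,"linear":[2.9,3.0,-8]},{"grip":255,"linear":[2.9,3.0,-8]}]'

```text
validation failed for argument at $.ta...
```

Run:
```python
from h import *
o=bot.get_obs(); print(o["ee_pos"],o["wrist_force"])
p=bot.camera("side"); 
im=cv2.resize(p["color"][110:230,260:380],None,fx=4.5,fy=4.5,interpolation=cv2.INTER_CUBIC); cv2.imwrite("pics/s2.png",im[:,:,::-1])
```

```text
[ 0.55923444 -0.13576057  0.23145149] [ 0.36731133 -1.57728343  0.40213229]
```

View pics/s2.png

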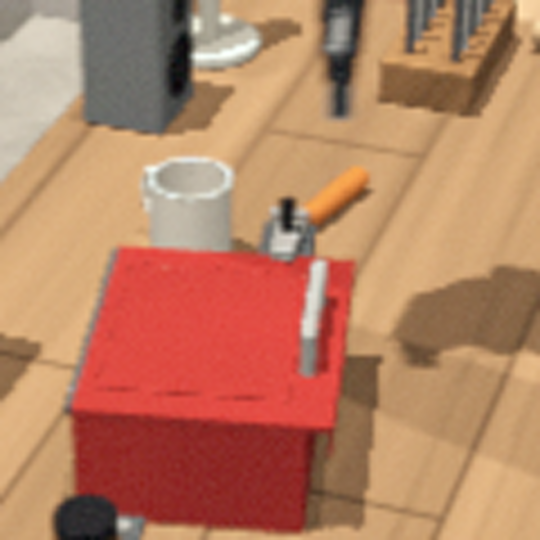

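The side view shows the case, the shut gripper hanging at the top of the crop (crop px 340,110), and the black knob at crop (290,210); delta_rot appears to be mandatory in each row.

>>> play_rows --targets '[{"grip":255,"linear":[2.9,3.0,0],"delta_rot":[0,0,0]},{"grip":255,"linear":[2.9,3.0,0],"delta_rot":[0,0,0]},{"grip":255,"linear":[2.9,3.0,-5],"delta_rot":[0,0,0]},{"grip":255,"linear":[2.9,3.0,-8],"delta_rot":[0,0,0]},{"grip":255,"linear":[2.9,3.0,-10.5],"delta_rot":[0,0,0]},{"grip":255,"linear":[2.9,3.0,-10.5],"delta_rot":[0,0,0]},{"grip":255,"linear":[2.9,3.0,-10.5],"delta_rot":[0,0,0]}]'

```text
time: 3.05
ee_pos: [0.5869, -0.1079, 0.127]
tcp_rot: [180.0, 0.0, 13.0]
wrist_force: [0.3, 0.9, 0.4]
opening: 0.0001
grasp_force: 0.0
```

>>> play_rows --targets '[{"grip":255,"linear":[0.09,-0.39,0],"delta_rot":[0,0,0]},{"grip":255,"linear":[0.18,-0.78,0],"delta_rot":[0,0,0]},{"grip":255,"linear":[0.27,-1.17,0],"delta_rot":[0,0,0]},{"grip":255,"linear":[0.36,-1.56,0],"delta_rot":[0,0,0]},{"grip":255,"linear":[0.45,-1.95,0],"delta_rot":[0,0,0]},{"grip":255,"linear":[0.54,-2.34,0],"delta_rot":[0,0,0]},{"grip":255,"linear":[0.61,-2.63,0],"delta_rot":[0,0,0]},{"grip":255,"linear":[0.61,-2.63,0],"delta_rot":[0,0,0]}]'

```text
time: 3.85
ee_pos: [0.5932, -0.1344, 0.1261]
tcp_rot: [180.0, 0.0, 13.0]
wrist_force: [-1.5, 1.5, 0.9]
opening: 0.0
grasp_force: 0.8
```

>>> play_rows --targets '[{"grip":255,"linear":[0.045,-0.2,0],"delta_rot":[0,0,0]},{"grip":255,"linear":[0.09,-0.39,0],"delta_rot":[0,0,0]}]'

```text
time: 4.05
ee_pos: [0.594, -0.1377, 0.1261]
tcp_rot: [-180.0, 0.0, 13.0]
wrist_force: [-0.5, 4.6, 1.7]
opening: 0.0002
grasp_force: 2.2
```

>>> play_rows --targets '[{"grip":255,"linear":[0.025,-0.1,0],"delta_rot":[0,0,0]},{"grip":255,"linear":[0.045,-0.2,0],"delta_rot":[0,0,0]}]'

```text
time: 4.25
ee_pos: [0.5943, -0.1394, 0.1261]
tcp_rot: [-179.9, 0.0, 13.0]
wrist_force: [-2.3, 8.3, 3.4]
opening: -0.0002
grasp_force: 4.9
```

>>> play_rows --targets '[{"grip":255,"linear":[0.025,-0.1,0],"delta_rot":[0,0,0]},{"grip":255,"linear":[0.045,-0.2,0],"delta_rot":[0,0,0]},{"grip":255,"linear":[0.045,-0.2,0],"delta_rot":[0,0,0]}]'

```text
time: 4.55
ee_pos: [0.5944, -0.1397, 0.1262]
tcp_rot: [-179.8, 0.0, 13.1]
wrist_force: [-3.7, 15.6, 3.5]
opening: -0.0004
grasp_force: 7.8
```

Run:
```python
from h import *
o=bot.get_obs(); print(o["ee_pos"],o["wrist_force"])
p=bot.camera("top"); 
im=cv2.resize(p["color"][140:240,300:420],None,fx=5,fy=5,interpolation=cv2.INTER_CUBIC); cv2.imwrite("pics/t2.png",im[:,:,::-1])
```

```text
[ 0.59444308 -0.13965066  0.12616225] [-3.66665946 15.58544454  3.48069588]
```

View pics/t2.png

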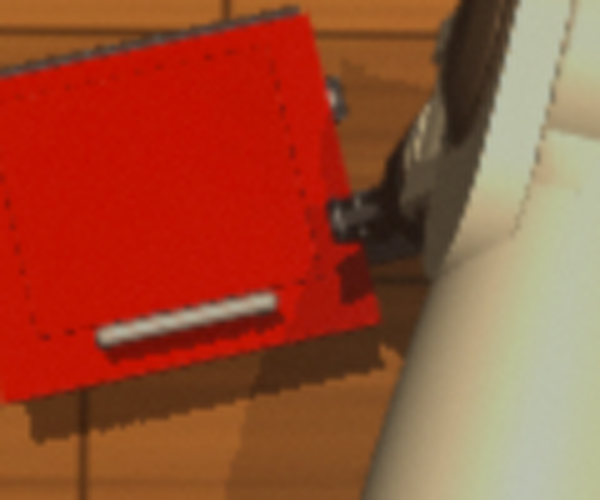

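>>> play_rows --targets '[{"grip":255,"linear":[-0.2,0.8,0],"delta_rot":[0,0,0]},{"grip":0,"linear":[-0.2,0.8,4],"delta_rot":[0,0,0]},{"grip":0,"linear":[-0.2,0.8,9],"delta_rot":[0,0,0.14]},{"grip":0,"linear":[-2.5,5,9],"delta_rot":[0,0,0.28]},{"grip":0,"linear":[-4.8,9.4,9],"delta_rot":[0,0,0.42]},{"grip":0,"linear":[-6.34,13.42,9],"delta_rot":[0,0,0.56]},{"grip":0,"linear":[-6.34,13.42,9],"delta_rot":[0,0,0.7]},{"grip":0,"linear":[-6.34,13.42,9],"delta_rot":[0,0,0.84]},{"grip":0,"linear":[-6.34,13.42,9],"delta_rot":[0,0,0.98]},{"grip":0,"linear":[-6.34,13.42,9],"delta_rot":[0,0,1.12]}]'

```text
time: 5.6
ee_pos: [0.5317, -0.0079, 0.2162]
tcp_rot: [180.0, 0.1, 77.5]
wrist_force: [0.1, 1.1, 0.5]
opening: 0.0855
grasp_force: 0.0
```

>>> play_rows --targets '[{"grip":0,"linear":[0,0,0],"delta_rot":[0,0,0.14]},{"grip":0,"linear":[0,0,0],"delta_rot":[0,0,0.28]},{"grip":0,"linear":[0,0,0],"delta_rot":[0,0,0.4508]},{"grip":0,"linear":[0,0,0],"delta_rot":[0,0,0.4508]},{"grip":0,"linear":[0,0,0],"delta_rot":[0,0,0.4508]}]'

```text
time: 6.1
ee_pos: [0.5316, -0.0079, 0.2162]
tcp_rot: [-180.0, 0.0, 102.8]
wrist_force: [-0.7, 0.4, 0.2]
opening: 0.0855
grasp_force: 0.0
```

Run:
```python
from h import *
o=bot.get_obs(); print(o["ee_pos"],o["tcp_rot"],o["wrist_force"],o["q"])
```

```text
[ 0.53164372 -0.00789328  0.21619388] [-1.79997602e+02  3.91053928e-02  1.02824439e+02] [-0.67326773  0.41475932  0.24429064] [-8.29932709e-01  2.15015406e+00  5.42630043e+00  9.32692448e+01
 -3.85661519e-02  7.63456268e+01]
```

>>> play_rows --targets '[{"grip":0,"linear":[0,0,-4.5],"delta_rot":[0,0,0]},{"grip":0,"linear":[0,0,-8],"delta_rot":[0,0,0]},{"grip":100,"linear":[0,0,-9.4],"delta_rot":[0,0,0]},{"grip":150,"linear":[0,0,-9.4],"delta_rot":[0,0,0]},{"grip":255,"linear":[0,0,-9.4],"delta_rot":[0,0,0]},{"grip":255,"linear":[0,0,-9.4],"delta_rot":[0,0,0]},{"grip":255,"linear":[0,0,-9.4],"delta_rot":[0,0,0]},{"grip":255,"linear":[0,0,-9.4],"delta_rot":[0,0,0]}]' --force 20

```text
time: 6.9
ee_pos: [0.5327, -0.0076, 0.1239]
tcp_rot: [179.8, 0.0, 103.0]
wrist_force: [2.1, 0.1, 6.4]
opening: 0.0112
grasp_force: 20.6
```

>>> play_rows --targets '[{"grip":255,"linear":[0.05,0.01,0.2],"delta_rot":[0,0,0]},{"grip":255,"linear":[0.09,0.02,0.4],"delta_rot":[0,0,0]},{"grip":255,"linear":[0.14,0.03,0.6],"delta_rot":[0,0,0]},{"grip":255,"linear":[0.18,0.04,0.8],"delta_rot":[0,0,0]},{"grip":255,"linear":[0.23,0.05,1.0],"delta_rot":[0,0,0]}]'

```text
time: 7.4
ee_pos: [0.5344, -0.0071, 0.1315]
tcp_rot: [-180.0, 0.0, 103.0]
wrist_force: [7.9, 0.4, -8.3]
opening: 0.0114
grasp_force: 19.5
```

>>> play_rows --targets '[{"grip":255,"linear":[0.02,0.01,0.1],"delta_rot":[0,0,0]},{"grip":255,"linear":[0.05,0.01,0.2],"delta_rot":[0,0,0]}]'

```text
time: 7.6
ee_pos: [0.5349, -0.007, 0.1335]
tcp_rot: [-180.0, 0.0, 103.0]
wrist_force: [6.2, 1.6, -8.9]
opening: 0.0113
grasp_force: 19.5
```

>>> play_rows --targets '[{"grip":255,"linear":[0.02,0.0,0.1],"delta_rot":[0,0,0]},{"grip":255,"linear":[0.04,0.01,0.2],"delta_rot":[0,0,0]}]'

```text
time: 7.8
ee_pos: [0.5354, -0.0069, 0.1355]
tcp_rot: [180.0, 0.0, 103.0]
wrist_force: [8.8, -0.3, -9.2]
opening: 0.011
grasp_force: 19.5
```

>>> play_rows --targets '[{"grip":255,"linear":[0.02,0.0,0.1],"delta_rot":[0,0,0]},{"grip":255,"linear":[0.03,0.01,0.15],"delta_rot":[0,0,0]}]'

```text
time: 8.0
ee_pos: [0.5359, -0.0068, 0.137]
tcp_rot: [180.0, 0.0, 103.0]
wrist_force: [8.5, 0.3, -9.0]
opening: 0.0111
grasp_force: 19.4
```

>>> play_rows --targets '[{"grip":255,"linear":[0.01,0.0,0.05],"delta_rot":[0,0,0]},{"grip":255,"linear":[0.02,0.0,0.1],"delta_rot":[0,0,0]}]'

```text
time: 8.2
ee_pos: [0.5362, -0.0067, 0.138]
tcp_rot: [180.0, 0.0, 103.0]
wrist_force: [8.7, 0.4, -8.3]
opening: 0.0112
grasp_force: 19.5
```

>>> play_rows --targets '[{"grip":255,"linear":[0.01,0.0,0.05],"delta_rot":[0,0,0]},{"grip":255,"linear":[0.02,0.0,0.1],"delta_rot":[0,0,0]}]'

```text
time: 8.4
ee_pos: [0.5365, -0.0066, 0.139]
tcp_rot: [179.9, -0.0, 103.0]
wrist_force: [9.3, 1.0, -10.4]
opening: 0.011
grasp_force: 19.5
```

>>> play_rows --targets '[{"grip":255,"linear":[0.01,0.0,0.05],"delta_rot":[0,0,0]},{"grip":255,"linear":[0.02,0.0,0.1],"delta_rot":[0,0,0]}]'

```text
time: 8.6
ee_pos: [0.5367, -0.0066, 0.1399]
tcp_rot: [179.9, -0.0, 103.0]
wrist_force: [10.2, 0.9, -9.9]
opening: 0.0112
grasp_force: 19.5
```

>>> play_rows --targets '[{"grip":255,"linear":[0.01,0.0,0.05],"delta_rot":[0,0,0]},{"grip":255,"linear":[0.02,0.0,0.1],"delta_rot":[0,0,0]}]'

```text
time: 8.8
ee_pos: [0.537, -0.0065, 0.1409]
tcp_rot: [179.9, -0.0, 103.0]
wrist_force: [11.8, 2.2, -10.1]
opening: 0.0113
grasp_force: 19.4
```

>>> play_rows --targets '[{"grip":255,"linear":[0.05,0.01,0.05],"delta_rot":[0,0,0]},{"grip":255,"linear":[0.1,0.02,0.1],"delta_rot":[0,0,0]}]'

```text
time: 9.0
ee_pos: [0.5374, -0.0064, 0.1419]
tcp_rot: [-180.0, -0.0, 103.0]
wrist_force: [6.0, -0.3, -8.4]
opening: 0.0113
grasp_force: 19.5
```

>>> play_rows --targets '[{"grip":255,"linear":[0.03,0.01,0.05],"delta_rot":[0,0,0]},{"grip":255,"linear":[0.06,0.01,0.1],"delta_rot":[0,0,0]}]'

```text
time: 9.2
ee_pos: [0.5377, -0.0064, 0.1428]
tcp_rot: [-180.0, -0.0, 103.0]
wrist_force: [6.4, 1.4, -8.5]
opening: 0.0111
grasp_force: 19.5
```

>>> play_rows --targets '[{"grip":255,"linear":[0.02,0.0,0.05],"delta_rot":[0,0,0]},{"grip":255,"linear":[0.04,0.01,0.1],"delta_rot":[0,0,0]}]'

```text
time: 9.4
ee_pos: [0.538, -0.0063, 0.1437]
tcp_rot: [-179.9, -0.0, 103.0]
wrist_force: [5.8, 0.5, -10.8]
opening: 0.0113
grasp_force: 19.4
```

>>> play_rows --targets '[{"grip":255,"linear":[0.02,0.0,0.05],"delta_rot":[0,0,0]},{"grip":255,"linear":[0.04,0.01,0.1],"delta_rot":[0,0,0]}]'

```text
time: 9.6
ee_pos: [0.538, -0.0063, 0.1439]
tcp_rot: [-179.9, -0.0, 103.0]
wrist_force: [5.8, -0.7, -15.2]
opening: 0.0113
grasp_force: 19.4
```

Run:
```python
from h import *
o=bot.get_obs(); print(o["ee_pos"],o["wrist_force"])
p=bot.camera("side"); 
im=cv2.resize(p["color"][130:240,260:380],None,fx=5,fy=5,interpolation=cv2.INTER_CUBIC); cv2.imwrite("pics/s3.png",im[:,:,::-1])
```

```text
[ 0.53803958 -0.00627455  0.14394409] [  5.80207871  -0.7205846  -15.20771173]
```

View pics/s3.png

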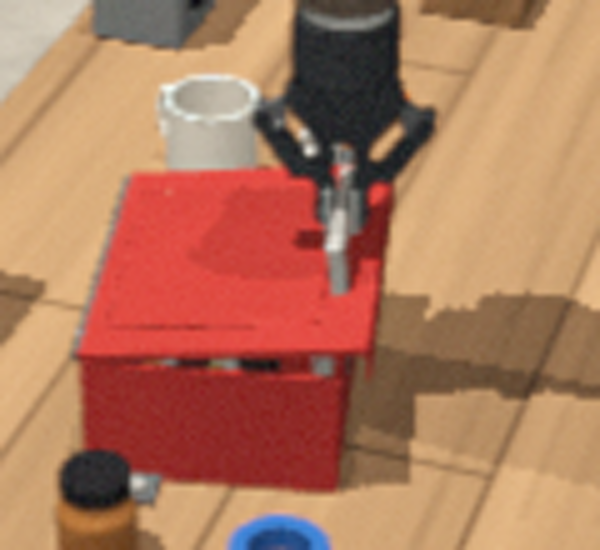

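>>> play_rows --targets '[{"grip":255,"linear":[0,0,-0.1],"delta_rot":[0,0,0]},{"grip":150,"linear":[0,0,-0.1],"delta_rot":[0,0,0]},{"grip":60,"linear":[0,0,-0.1],"delta_rot":[0,0,0]},{"grip":0,"linear":[0,0,0.5],"delta_rot":[0,0,0]},{"grip":0,"linear":[0,0,4],"delta_rot":[0,0,0]},{"grip":0,"linear":[0,0,8],"delta_rot":[0,0,0]},{"grip":255,"linear":[-4,-3,8],"delta_rot":[0,0,-0.14]},{"grip":255,"linear":[-8,-6,8],"delta_rot":[0,0,-0.28]},{"grip":255,"linear":[-10.5,-9.7,8],"delta_rot":[0,0,-0.42]},{"grip":255,"linear":[-10.5,-9.7,8],"delta_rot":[0,0,-0.56]}]'

```text
time: 10.65
ee_pos: [0.4309, -0.1061, 0.2275]
tcp_rot: [179.9, 0.0, 70.4]
wrist_force: [0.3, 1.0, 0.3]
opening: 0.028
grasp_force: 0.0
```

Run:
```python
from h import *
from scipy.spatial.transform import Rotation as R
o=bot.get_obs(); print(o["ee_pos"],o["tcp_rot"],o["wrist_force"],o["q"].round(1))
c=R.from_euler("xyz",o["tcp_rot"],degrees=True); t=R.from_euler("xyz",[180,-40,13],degrees=True)
print((t*c.inv()).as_rotvec())
p=bot.camera("top"); d=p["range_z"]; vv,uu=np.nonzero(d>0); w=ray2w(p,np.c_[uu,vv],d[vv,uu])
c=p["color"][vv,uu].astype(int); red=(c[:,0]>1.8*c[:,1])&(c[:,0]>60)
a=np.radians(13); M=np.array([[np.cos(a),-np.sin(a)],[np.sin(a),np.cos(a)]])
q=(w[:,:2]-[.6149,.0132])@M
s=red&(abs(q[:,0]+.01)<.098)&(abs(q[:,1])<.115)&(w[:,2]>.1)&(w[:,2]<.14)
A=np.c_[q[s,0]-.09,np.ones(s.sum())]; print("slope,h",np.linalg.lstsq(A,w[s,2],rcond=None)[0],s.sum())
k=(abs(q[:,0]+.05)<.02)&(q[:,1]<-.12)&(q[:,1]>-.19)&(w[:,2]>.128)&(w[:,2]<.16); print("knob",k.sum(),q[k].mean(0))
```

```text
[ 0.43091895 -0.10610655  0.22753025] [1.79872881e+02 4.28478914e-02 7.03929438e+01] [0.27905827 1.00688053 0.31603439] [-13.8  -9.7  -4.5  95.   -0.1  95.8]
[ 0.48583106 -0.5420203  -0.9584396 ]
slope,h [-0.1082386   0.10682319] 4442
knob 24 [-0.05230404 -0.16272647]
```

>>> play_rows --targets '[{"grip":255,"linear":[0.2,0.3,0],"delta_rot":[0.059,-0.066,-0.116]},{"grip":255,"linear":[0.2,0.3,0],"delta_rot":[0.117,-0.13,-0.23]},{"grip":255,"linear":[0.2,0.3,-1],"delta_rot":[0.175,-0.195,-0.345]},{"grip":255,"linear":[0.2,0.3,-3],"delta_rot":[0.233,-0.26,-0.46]},{"grip":255,"linear":[0.2,0.3,-5],"delta_rot":[0.292,-0.325,-0.575]},{"grip":255,"linear":[0.2,0.3,-7],"delta_rot":[0.35,-0.39,-0.69]},{"grip":255,"linear":[0.2,0.3,-9],"delta_rot":[0.408,-0.455,-0.805]},{"grip":255,"linear":[0.2,0.3,-11],"delta_rot":[0.486,-0.542,-0.958]},{"grip":255,"linear":[0.2,0.3,-11.7],"delta_rot":[0.486,-0.542,-0.958]},{"grip":255,"linear":[0.2,0.3,-11.7],"delta_rot":[0.486,-0.542,-0.958]}]'

```text
time: 11.7
ee_pos: [0.4344, -0.0996, 0.1075]
tcp_rot: [179.6, -40.0, 13.9]
wrist_force: [0.1, -0.1, -0.6]
opening: -0.0
grasp_force: 0.0
```

>>> play_rows --targets '[{"grip":255,"linear":[3,0.6,-1.3],"delta_rot":[0,0,-0.015]},{"grip":255,"linear":[6,1.2,-2.6],"delta_rot":[0,0,-0.015]},{"grip":255,"linear":[7.5,1.5,-3.4],"delta_rot":[0,0,-0.015]},{"grip":255,"linear":[8.5,1.75,-4.0],"delta_rot":[0,0,-0.015]},{"grip":255,"linear":[9.0,1.85,-4.25],"delta_rot":[0,0,-0.015]},{"grip":255,"linear":[9.4,1.95,-4.25],"delta_rot":[0,0,-0.015]},{"grip":255,"linear":[9.4,1.95,-4.25],"delta_rot":[0,0,-0.015]}]'

```text
time: 12.4
ee_pos: [0.5299, -0.0808, 0.0672]
tcp_rot: [179.6, -40.1, 13.0]
wrist_force: [-0.5, 0.3, 1.2]
opening: 0.0002
grasp_force: 0.0
```

Run:
```python
from h import *
o=bot.get_obs(); print(o["ee_pos"],o["tcp_rot"],o["wrist_force"],o["time"])
p=bot.camera("side"); 
im=cv2.resize(p["color"][130:240,270:390],None,fx=5,fy=5,interpolation=cv2.INTER_CUBIC); cv2.imwrite("pics/s4.png",im[:,:,::-1])
```

```text
[ 0.52993568 -0.08079398  0.06720159] [179.59614252 -40.06848459  12.99303824] [-0.51263788  0.30929968  1.24585118] 12.4
```

View pics/s4.png

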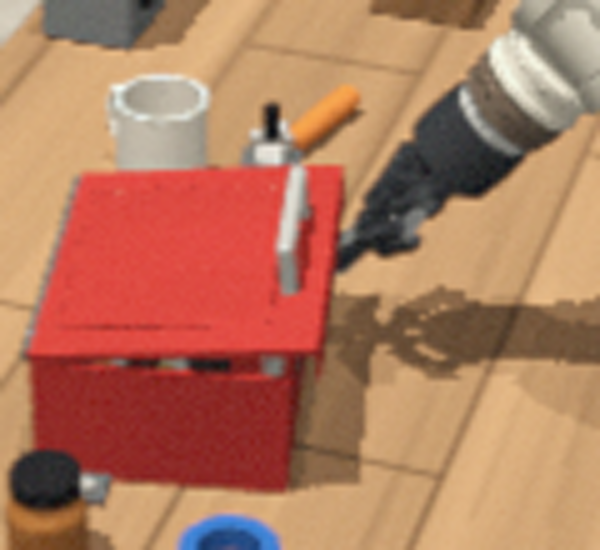

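>>> play_rows --targets '[{"grip":255,"linear":[-0.07,0.29,0],"delta_rot":[0,0,0]},{"grip":255,"linear":[-0.13,0.58,0],"delta_rot":[0,0,0]},{"grip":255,"linear":[-0.2,0.88,0],"delta_rot":[0,0,0]},{"grip":255,"linear":[-0.27,1.17,0],"delta_rot":[0,0,0]},{"grip":255,"linear":[-0.34,1.46,0],"delta_rot":[0,0,0]}]'

```text
time: 12.95
ee_pos: [0.5258, -0.0659, 0.0664]
tcp_rot: [179.7, -40.1, 12.9]
wrist_force: [-0.0, -0.4, -1.1]
opening: -0.0001
grasp_force: 0.0
```

>>> play_rows --targets '[{"grip":255,"linear":[-0.07,0.29,0],"delta_rot":[0,0,0]},{"grip":255,"linear":[-0.13,0.58,0],"delta_rot":[0,0,0]},{"grip":255,"linear":[-0.18,0.78,0],"delta_rot":[0,0,0]}]'

```text
time: 13.25
ee_pos: [0.524, -0.0581, 0.0663]
tcp_rot: [179.7, -40.0, 12.9]
wrist_force: [0.3, -0.9, 0.2]
opening: 0.0001
grasp_force: 0.0
```

>>> play_rows --targets '[{"grip":255,"linear":[-0.05,0.19,0],"delta_rot":[0,0,0]},{"grip":255,"linear":[-0.09,0.39,0],"delta_rot":[0,0,0]},{"grip":255,"linear":[-0.13,0.58,0],"delta_rot":[0,0,0]},{"grip":255,"linear":[-0.18,0.78,0],"delta_rot":[0,0,0]}]'

```text
time: 13.65
ee_pos: [0.5223, -0.0504, 0.0663]
tcp_rot: [179.7, -40.0, 12.9]
wrist_force: [-0.3, 0.6, -0.1]
opening: 0.0002
grasp_force: 0.0
```

>>> play_rows --targets '[{"grip":255,"linear":[-0.05,0.19,0],"delta_rot":[0,0,0]},{"grip":255,"linear":[-0.09,0.39,0],"delta_rot":[0,0,0]},{"grip":255,"linear":[-0.13,0.58,0],"delta_rot":[0,0,0]},{"grip":255,"linear":[-0.18,0.78,0],"delta_rot":[0,0,0]}]'

```text
time: 14.05
ee_pos: [0.5204, -0.0426, 0.0662]
tcp_rot: [179.7, -40.0, 12.9]
wrist_force: [0.0, 0.3, -0.1]
opening: 0.0001
grasp_force: 0.0
```

>>> play_rows --targets '[{"grip":255,"linear":[-0.05,0.19,0],"delta_rot":[0,0,0]},{"grip":255,"linear":[-0.09,0.39,0],"delta_rot":[0,0,0]},{"grip":255,"linear":[-0.13,0.58,0],"delta_rot":[0,0,0]}]'

```text
time: 14.35
ee_pos: [0.5192, -0.0368, 0.0663]
tcp_rot: [179.7, -40.0, 12.9]
wrist_force: [-0.3, -0.4, -0.9]
opening: 0.0002
grasp_force: 0.0
```

>>> play_rows --targets '[{"grip":255,"linear":[-0.05,0.19,0],"delta_rot":[0,0,0]},{"grip":255,"linear":[-0.09,0.39,0],"delta_rot":[0,0,0]},{"grip":255,"linear":[-0.13,0.58,0],"delta_rot":[0,0,0]},{"grip":255,"linear":[-0.18,0.78,0],"delta_rot":[0,0,0]}]'

```text
time: 14.75
ee_pos: [0.5174, -0.029, 0.0663]
tcp_rot: [179.7, -40.0, 12.9]
wrist_force: [0.6, 0.6, -0.5]
opening: 0.0001
grasp_force: 0.0
```

>>> play_rows --targets '[{"grip":255,"linear":[-0.05,0.19,0],"delta_rot":[0,0,0]},{"grip":255,"linear":[-0.09,0.39,0],"delta_rot":[0,0,0]},{"grip":255,"linear":[-0.13,0.58,0],"delta_rot":[0,0,0]},{"grip":255,"linear":[-0.18,0.78,0],"delta_rot":[0,0,0]}]'

```text
time: 15.15
ee_pos: [0.5156, -0.0212, 0.0663]
tcp_rot: [179.7, -40.0, 12.9]
wrist_force: [-0.9, -0.6, -0.0]
opening: -0.0
grasp_force: 0.0
```

>>> play_rows --targets '[{"grip":255,"linear":[-0.05,0.19,0],"delta_rot":[0,0,0]},{"grip":255,"linear":[-0.09,0.39,0],"delta_rot":[0,0,0]},{"grip":255,"linear":[-0.13,0.58,0],"delta_rot":[0,0,0]}]'

```text
time: 15.45
ee_pos: [0.5143, -0.0154, 0.0663]
tcp_rot: [179.7, -40.0, 12.9]
wrist_force: [-0.1, 0.6, 0.1]
opening: 0.0003
grasp_force: 0.0
```

>>> play_rows --targets '[{"grip":255,"linear":[-0.05,0.19,0],"delta_rot":[0,0,0]},{"grip":255,"linear":[-0.09,0.39,0],"delta_rot":[0,0,0]},{"grip":255,"linear":[-0.13,0.58,0],"delta_rot":[0,0,0]},{"grip":255,"linear":[-0.18,0.78,0],"delta_rot":[0,0,0]}]'

```text
time: 15.85
ee_pos: [0.5125, -0.0076, 0.0663]
tcp_rot: [179.7, -40.0, 12.9]
wrist_force: [0.9, 0.9, 0.5]
opening: 0.0
grasp_force: 0.0
```

>>> play_rows --targets '[{"grip":255,"linear":[-0.05,0.19,0],"delta_rot":[0,0,0]},{"grip":255,"linear":[-0.09,0.39,0],"delta_rot":[0,0,0]},{"grip":255,"linear":[-0.13,0.58,0],"delta_rot":[0,0,0]},{"grip":255,"linear":[-0.18,0.78,0],"delta_rot":[0,0,0]}]'

```text
time: 16.25
ee_pos: [0.5107, -0.0003, 0.0663]
tcp_rot: [179.6, -40.0, 12.9]
wrist_force: [-0.6, -4.4, -0.2]
opening: 0.0001
grasp_force: 2.1
```

>>> play_rows --targets '[{"grip":255,"linear":[-0.05,0.19,0],"delta_rot":[0,0,0]},{"grip":255,"linear":[-0.09,0.39,0],"delta_rot":[0,0,0]},{"grip":255,"linear":[-0.13,0.58,0],"delta_rot":[0,0,0]}]'

```text
time: 16.55
ee_pos: [0.5093, 0.0053, 0.0662]
tcp_rot: [179.6, -40.0, 12.8]
wrist_force: [-2.3, -5.4, 0.1]
opening: 0.0001
grasp_force: 2.6
```

>>> play_rows --targets '[{"grip":255,"linear":[-0.05,0.19,0],"delta_rot":[0,0,0]},{"grip":255,"linear":[-0.09,0.39,0],"delta_rot":[0,0,0]},{"grip":255,"linear":[-0.13,0.58,0],"delta_rot":[0,0,0]},{"grip":255,"linear":[-0.18,0.78,0],"delta_rot":[0,0,0]}]'

```text
time: 16.95
ee_pos: [0.5075, 0.0135, 0.0662]
tcp_rot: [179.6, -40.0, 12.9]
wrist_force: [-1.8, -5.2, 0.7]
opening: -0.0003
grasp_force: 1.8
```

>>> play_rows --targets '[{"grip":255,"linear":[-0.05,0.19,0],"delta_rot":[0,0,0]},{"grip":255,"linear":[-0.09,0.39,0],"delta_rot":[0,0,0]}]'

```text
time: 17.15
ee_pos: [0.5066, 0.0176, 0.0663]
tcp_rot: [179.7, -40.0, 12.9]
wrist_force: [-1.1, -3.9, -0.8]
opening: -0.0
grasp_force: 1.8
```

>>> play_rows --targets '[{"grip":255,"linear":[-0.02,0.1,0],"delta_rot":[0,0,0]},{"grip":255,"linear":[-0.05,0.2,0],"delta_rot":[0,0,0]}]'

```text
time: 17.35
ee_pos: [0.5062, 0.0196, 0.0663]
tcp_rot: [179.7, -40.1, 12.9]
wrist_force: [-0.2, -3.7, -0.6]
opening: -0.0002
grasp_force: 2.2
```

>>> play_rows --targets '[{"grip":255,"linear":[-0.02,0.1,0],"delta_rot":[0,0,0]},{"grip":255,"linear":[-0.05,0.2,0],"delta_rot":[0,0,0]}]'

```text
time: 17.55
ee_pos: [0.5058, 0.021, 0.0663]
tcp_rot: [179.6, -40.0, 12.9]
wrist_force: [2.2, -9.9, -1.2]
opening: 0.0001
grasp_force: 4.4
```

>>> play_rows --targets '[{"grip":255,"linear":[-0.02,0.1,0],"delta_rot":[0,0,0]},{"grip":255,"linear":[-0.03,0.15,0],"delta_rot":[0,0,0]}]'

```text
time: 17.75
ee_pos: [0.5056, 0.0219, 0.0664]
tcp_rot: [179.5, -40.0, 12.8]
wrist_force: [0.7, -11.9, 0.2]
opening: -0.0001
grasp_force: 5.9
```

>>> play_rows --targets '[{"grip":255,"linear":[-0.02,0.1,0],"delta_rot":[0,0,0]},{"grip":255,"linear":[-0.03,0.15,0],"delta_rot":[0,0,0]}]'

```text
time: 17.95
ee_pos: [0.5054, 0.0228, 0.0664]
tcp_rot: [179.4, -40.0, 12.8]
wrist_force: [1.0, -14.8, -0.8]
opening: 0.0
grasp_force: 7.5
```

>>> play_rows --targets '[{"grip":255,"linear":[0.2,-0.9,0],"delta_rot":[0,0,0]},{"grip":255,"linear":[0.5,-2.2,0],"delta_rot":[0,0,0]},{"grip":255,"linear":[-2.5,-2.9,1.2],"delta_rot":[0,0,0]},{"grip":255,"linear":[-6.5,-3.8,3],"delta_rot":[0,0,0]},{"grip":255,"linear":[-9,-4.3,6],"delta_rot":[0,0,0]},{"grip":255,"linear":[-9,-4.3,10],"delta_rot":[0,0,0]},{"grip":255,"linear":[-9,-4.3,14],"delta_rot":[0,0,0]},{"grip":0,"linear":[-9,-4.3,16],"delta_rot":[0,0,0]},{"grip":0,"linear":[-9,-4.3,16],"delta_rot":[0,0,0]}]'

```text
time: 18.85
ee_pos: [0.4368, -0.0267, 0.2365]
tcp_rot: [-179.7, -39.1, 13.0]
wrist_force: [0.3, -0.5, -0.9]
opening: 0.028
grasp_force: 0.0
```

Run:
```python
from h import *
from scipy.spatial.transform import Rotation as R
o=bot.get_obs(); print(o["ee_pos"],o["tcp_rot"],o["wrist_force"],o["q"].round(1))
c=R.from_euler("xyz",o["tcp_rot"],degrees=True)
for y in(103,-77):
  t=R.from_euler("xyz",[180,0,y],degrees=True); print((t*c.inv()).as_rotvec())
```

```text
[ 0.43683027 -0.02669993  0.23653142] [-179.69357117  -39.09951709   13.01483336] [ 0.26784497 -0.52182696 -0.93093568] [-14.7 -48.5 -37.3  65.7  17.3 157.8]
[-0.64340064  0.39522108  1.50195748]
[ 0.39544576  0.64376641 -1.50605794]
```

>>> play_rows --targets '[{"grip":0,"linear":[2,0.4,0],"delta_rot":[-0.054,0.033,0.125]},{"grip":0,"linear":[4,0.8,0],"delta_rot":[-0.107,0.066,0.25]},{"grip":0,"linear":[6,1.2,0],"delta_rot":[-0.16,0.099,0.375]},{"grip":0,"linear":[8,1.6,0],"delta_rot":[-0.214,0.132,0.5]},{"grip":0,"linear":[10.1,2.0,0],"delta_rot":[-0.268,0.165,0.626]},{"grip":0,"linear":[10.1,2.0,0],"delta_rot":[-0.322,0.198,0.751]},{"grip":0,"linear":[10.1,2.0,0],"delta_rot":[-0.375,0.231,0.876]},{"grip":0,"linear":[10.1,2.0,0],"delta_rot":[-0.429,0.263,1.0]},{"grip":0,"linear":[10.1,2.0,0],"delta_rot":[-0.482,0.296,1.126]},{"grip":0,"linear":[10.1,2.0,0],"delta_rot":[-0.536,0.329,1.25]}]'

```text
time: 19.85
ee_pos: [0.537, -0.0067, 0.2308]
tcp_rot: [175.8, -5.4, 88.9]
wrist_force: [0.2, -0.4, 0.4]
opening: 0.0853
grasp_force: 0.0
```

Run:
```python
from h import *
from scipy.spatial.transform import Rotation as R
o=bot.get_obs(); print(o["ee_pos"],o["tcp_rot"],o["wrist_force"],o["q"].round(1))
c=R.from_euler("xyz",o["tcp_rot"],degrees=True)
t=R.from_euler("xyz",[180,0,103],degrees=True); print((t*c.inv()).as_rotvec())
```

```text
[ 0.53696214 -0.0066833   0.23079731] [175.80662793  -5.36565031  88.94006066] [ 0.1786342  -0.39384315  0.40992693] [-3.6 -1.   3.6 90.6  5.5 87.8]
[-0.10096534  0.06316479  0.24852998]
```

>>> play_rows --targets '[{"grip":0,"linear":[0.1,0.05,0],"delta_rot":[-0.05,0.03,0.125]},{"grip":0,"linear":[0.1,0.05,0],"delta_rot":[-0.101,0.063,0.249]},{"grip":0,"linear":[0.1,0.05,-3],"delta_rot":[-0.101,0.063,0.249]},{"grip":0,"linear":[0.1,0.05,-6.5],"delta_rot":[-0.101,0.063,0.249]},{"grip":100,"linear":[0.1,0.05,-8.7],"delta_rot":[-0.101,0.063,0.249]},{"grip":200,"linear":[0.1,0.05,-8.7],"delta_rot":[-0.101,0.063,0.249]},{"grip":255,"linear":[0.1,0.05,-8.7],"delta_rot":[-0.101,0.063,0.249]},{"grip":255,"linear":[0.1,0.05,-8.7],"delta_rot":[-0.101,0.063,0.249]},{"grip":255,"linear":[0.1,0.05,-8.7],"delta_rot":[-0.101,0.063,0.249]}]' --force 25

```text
time: 20.75
ee_pos: [0.5386, -0.0064, 0.1465]
tcp_rot: [179.7, -0.0, 102.7]
wrist_force: [-1.3, -0.4, 0.9]
opening: 0.0119
grasp_force: 2.0
```

Run:
```python
from h import *
o=bot.get_obs(); print(o["ee_pos"],o["wrist_force"])
# arc of handle from theta0 in steps, world cm relative to start
t0=.11; f=lambda t:np.array([-.175*np.cos(t)+.041*np.sin(t),.041*np.cos(t)+.175*np.sin(t)])
for deg in (8,10,12,15,20,25,30,35,40,45,50,55,60,65,70,72,74):
    d=(f(np.radians(deg))-f(t0))*100; print(deg,np.round([d[0]*.9744,d[0]*.2247,d[1]],2))
```

```text
[ 0.53858173 -0.00642348  0.14651289] [-1.25225635 -0.35991011  0.87636944]
8 [0.18 0.04 0.5 ]
10 [0.41 0.09 1.08]
12 [0.66 0.15 1.65]
15 [1.07 0.25 2.49]
20 [1.85 0.43 3.84]
25 [2.74 0.63 5.12]
30 [3.74 0.86 6.3 ]
35 [4.83 1.11 7.4 ]
40 [6.02 1.39 8.39]
45 [7.28 1.68 9.28]
50 [ 8.61  1.99 10.04]
55 [10.    2.31 10.69]
60 [11.44  2.64 11.21]
65 [12.92  2.98 11.6 ]
70 [14.43  3.33 11.85]
72 [15.04  3.47 11.91]
74 [15.65  3.61 11.96]
```

>>> play_rows --targets '[{"grip":255,"linear":[0,0,0],"delta_rot":[0,0,0]},{"grip":255,"linear":[0.06,0.01,0.15],"delta_rot":[0,0,0]},{"grip":255,"linear":[0.12,0.03,0.3],"delta_rot":[0,0,0]}]'

```text
time: 21.05
ee_pos: [0.5386, -0.0064, 0.1477]
tcp_rot: [179.9, -0.0, 102.7]
wrist_force: [-4.4, -1.9, -5.6]
opening: 0.0108
grasp_force: 24.4
```

>>> play_rows --targets '[{"grip":255,"linear":[0.06,0.01,0.15],"delta_rot":[0,0,0]},{"grip":255,"linear":[0.1,0.03,0.25],"delta_rot":[0,0,0]}]'

```text
time: 21.25
ee_pos: [0.5395, -0.0062, 0.1502]
tcp_rot: [179.9, -0.0, 102.7]
wrist_force: [-4.7, -3.3, -3.8]
opening: 0.0107
grasp_force: 24.4
```

>>> play_rows --targets '[{"grip":255,"linear":[0.22,0.05,0.55],"delta_rot":[0,0,0]},{"grip":255,"linear":[0.46,0.1,1.12],"delta_rot":[0,0,0]},{"grip":255,"linear":[0.87,0.2,1.97],"delta_rot":[0,0,0]},{"grip":255,"linear":[1.65,0.38,3.32],"delta_rot":[0,0,0]}]'

```text
time: 21.65
ee_pos: [0.555, -0.0026, 0.1832]
tcp_rot: [-180.0, -0.0, 102.7]
wrist_force: [-7.9, -4.2, -1.8]
opening: 0.0108
grasp_force: 24.7
```

>>> play_rows --targets '[{"grip":255,"linear":[0.43,0.1,0.65],"delta_rot":[0,0,0]},{"grip":255,"linear":[0.88,0.2,1.28],"delta_rot":[0,0,0]},{"grip":255,"linear":[1.37,0.32,1.88],"delta_rot":[0,0,0]},{"grip":255,"linear":[1.88,0.43,2.46],"delta_rot":[0,0,0]},{"grip":255,"linear":[2.98,0.68,3.56],"delta_rot":[0,0,0]}]'

```text
time: 22.15
ee_pos: [0.5839, 0.004, 0.2203]
tcp_rot: [-179.9, -0.0, 102.7]
wrist_force: [-16.7, -4.6, 8.8]
opening: 0.0111
grasp_force: 25.2
```

>>> play_rows --targets '[{"grip":255,"linear":[0.4,0.1,0.7],"delta_rot":[0,0,0]},{"grip":255,"linear":[1.0,0.24,1.25],"delta_rot":[0,0,0]},{"grip":255,"linear":[1.6,0.38,1.7],"delta_rot":[0,0,0]},{"grip":255,"linear":[2.25,0.53,2.13],"delta_rot":[0,0,0]},{"grip":255,"linear":[2.9,0.68,2.54],"delta_rot":[0,0,0]},{"grip":255,"linear":[3.6,0.84,2.9],"delta_rot":[0,0,0]}]'

```text
time: 22.75
ee_pos: [0.6219, 0.0127, 0.2497]
tcp_rot: [179.8, 0.0, 102.7]
wrist_force: [-9.6, -2.9, 8.5]
opening: 0.0107
grasp_force: 25.8
```

>>> play_rows --targets '[{"grip":255,"linear":[0.6,0.14,0.45],"delta_rot":[0,0,0]},{"grip":255,"linear":[1.3,0.3,0.8],"delta_rot":[0,0,0]},{"grip":255,"linear":[2.0,0.47,1.1],"delta_rot":[0,0,0]},{"grip":255,"linear":[2.75,0.63,1.35],"delta_rot":[0,0,0]}]'

```text
time: 23.15
ee_pos: [0.6499, 0.0191, 0.2628]
tcp_rot: [179.8, 0.0, 102.7]
wrist_force: [-7.3, -3.7, 5.4]
opening: 0.0108
grasp_force: 25.2
```

>>> play_rows --targets '[{"grip":255,"linear":[0.7,0.16,0.23],"delta_rot":[0,0,0]},{"grip":255,"linear":[1.48,0.35,0.42],"delta_rot":[0,0,0]},{"grip":255,"linear":[2.2,0.52,0.56],"delta_rot":[0,0,0]}]'

```text
time: 23.45
ee_pos: [0.6721, 0.0243, 0.269]
tcp_rot: [179.7, 0.0, 102.7]
wrist_force: [-6.5, -5.1, 6.9]
opening: 0.0105
grasp_force: 25.4
```

>>> play_rows --targets '[{"grip":255,"linear":[0.7,0.16,0.13],"delta_rot":[0,0,0]},{"grip":255,"linear":[1.5,0.35,0.23],"delta_rot":[0,0,0]},{"grip":255,"linear":[1.9,0.44,0.25],"delta_rot":[0,0,0]},{"grip":255,"linear":[1.9,0.44,0.25],"delta_rot":[0,0,0]}]'

```text
time: 23.85
ee_pos: [0.6918, 0.0289, 0.2714]
tcp_rot: [179.6, 0.0, 102.7]
wrist_force: [-1.7, -3.0, 5.4]
opening: 0.0106
grasp_force: 25.2
```

Run:
```python
from h import *
o=bot.get_obs(); print(o["ee_pos"],o["wrist_force"])
p=bot.camera("side"); 
im=cv2.resize(p["color"][80:240,230:390],None,fx=3.7,fy=3.7,interpolation=cv2.INTER_CUBIC); cv2.imwrite("pics/s5.png",im[:,:,::-1])
```

```text
[0.69179339 0.02889327 0.27139605] [-1.70375804 -2.96833968  5.38913642]
```

View pics/s5.png

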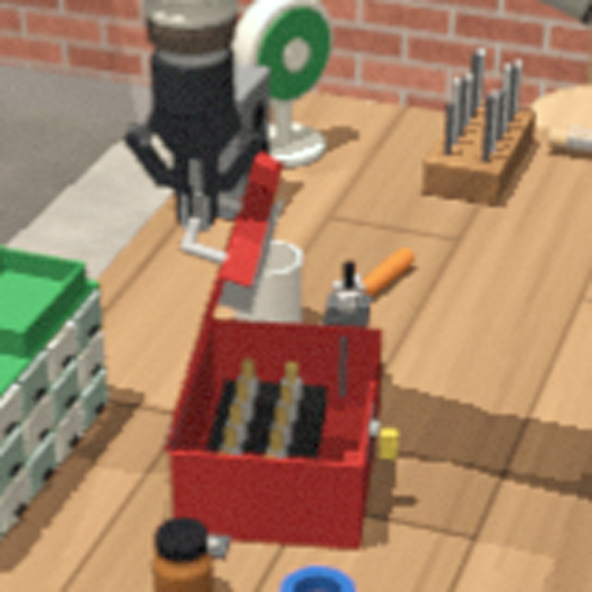

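>>> play_rows --targets '[{"grip":185,"linear":[0,0,0],"delta_rot":[0,0,0]},{"grip":185,"linear":[0,0,0],"delta_rot":[0,0,0]},{"grip":185,"linear":[0,0,0],"delta_rot":[0,0,0]},{"grip":185,"linear":[0,0,0.5],"delta_rot":[0,0,0]}]'

```text
time: 24.3
ee_pos: [0.6908, 0.0292, 0.2744]
tcp_rot: [179.8, -0.0, 102.7]
wrist_force: [-0.0, -0.2, -0.5]
opening: 0.0234
grasp_force: 0.0
```

>>> play_rows --targets '[{"grip":185,"linear":[0,0,1.5],"delta_rot":[0,0,0]},{"grip":185,"linear":[0,0,3],"delta_rot":[0,0,0]},{"grip":185,"linear":[0,0,5],"delta_rot":[0,0,0]},{"grip":185,"linear":[0,0,8],"delta_rot":[0,0,0]},{"grip":185,"linear":[0,0,10],"delta_rot":[0,0,0]},{"grip":185,"linear":[0,0,10],"delta_rot":[0,0,0]}]'

```text
time: 24.9
ee_pos: [0.6834, 0.0288, 0.3674]
tcp_rot: [179.5, 0.0, 102.7]
wrist_force: [1.1, -0.3, -0.2]
opening: 0.0234
grasp_force: 0.0
```

Run:
```python
from h import *
o=bot.get_obs(); print(o["ee_pos"],o["wrist_force"],o["time"])
p=bot.camera("side"); 
im=cv2.resize(p["color"][80:260,230:410],None,fx=3.3,fy=3.3,interpolation=cv2.INTER_CUBIC); cv2.imwrite("pics/s6.png",im[:,:,::-1])
d=p["range_z"]; vv,uu=np.nonzero(d>0); w=ray2w(p,np.c_[uu,vv],d[vv,uu]); c=p["color"][vv,uu].astype(int)
a=np.radians(13); M=np.array([[np.cos(a),-np.sin(a)],[np.sin(a),np.cos(a)]]); q=(w[:,:2]-[.6149,.0132])@M
s=(c[:,0]>1.8*c[:,1])&(abs(q[:,1])<.14)&(abs(q[:,0]-.05)<.09)&(w[:,2]>.13)&(w[:,2]<.33)
print(s.sum(), np.degrees(np.median(np.arctan2(w[s,2]-.1,.09-q[s,0]))))
y=(c[:,0]>120)&(c[:,1]>110)&(c[:,2]<70)&(abs(q[:,0]+.1)<.03)&(abs(q[:,1])<.1); print("tab",y.sum(),q[y].mean(0),w[y,2].mean())
```

```text
[0.68340852 0.02880672 0.36739697] [ 1.08148023 -0.30268829 -0.18480347] 24.9
368 73.61014642830176
tab 31 [-0.10230307  0.04170492] 0.07001764520652612
```

View pics/s6.png

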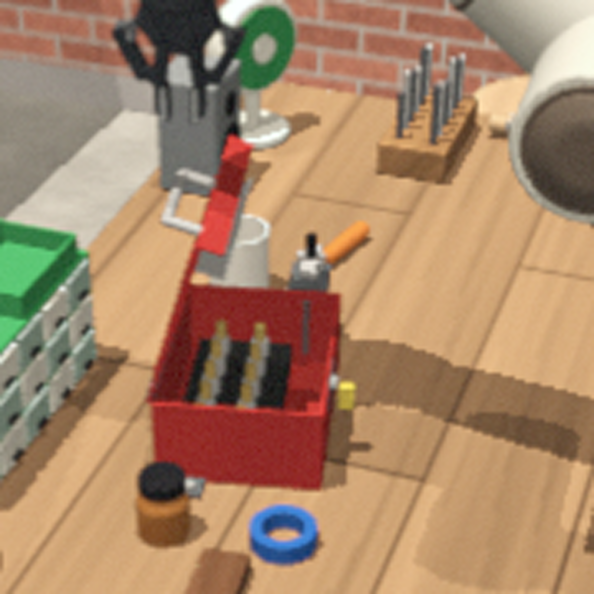

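```bash
python3 -c "
from workcell import bot
print(bot.job_done())"
```

```text
the job is handed in; nothing more can be done
None
```

The case is open and the job is handed in at about 25 s. I drew the bolt to its stop, lifted the lid to the catch, and slid the catch aside to its stop. The lid now stands at about 74°. I kept contact forces at or below about 20 N wherever I read them, and the gripper is clear of everything.

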